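# Swap the things on the lagoon windowsill back onto their own stands

### The job

After the sill was wiped everything went back on the wrong stand: the leaky sunscreen pump and the damp flower pot are on the flat coaster and mat, and the glass and the bottle are in the drip dish and the plant saucer. Swap them round, parking things on the bare sill as you need to, until the tumbler stands on the round bamboo coaster, the drink bottle on the square cork mat, the sunscreen pump in the oblong white dish and the potted succulent in the terracotta saucer, each upright in the middle of its stand. Set things down rather than drop them, tip nothing over, and leave the keys and the snorkel keeper where they lie.

Things in the scene. Friction and masses are not known exactly. Their poses are not given: they have to be found in the camera images.
- tumbler: chunky green glass tumbler, open at the top, upright: a cylinder 66 mm across and 92 mm tall (62 mm across at the very foot, wall 5 mm, thick base), about 0.32 kg. Origin: centre of its underside, z up. Grip it across the outside of the upper half.
- bottle: bare aluminium drink bottle, upright: body 62 mm across up to 112 mm, a shoulder that narrows to 37 mm at 141 mm, then a round screw cap 38 mm across from 145 to 175 mm, the top; about 0.25 kg. The cap is screwed tight and the bottle can be lifted by it. Origin: centre of its underside, z up.
- pump: small white plastic sunscreen pump, upright, 0.13 kg: round body 50 mm across up to 74 mm, collar 28 mm across at 80 to 92 mm, pump head 22 mm across at 100 to 112 mm (the top); its nozzle sticks out along +x to 33 mm from the axis, 98 to 111 mm high. Origin: centre of its underside, z up. Grip the body with the fingers on either side of the nozzle, closing along the pump's y.
- pot: small terracotta flower pot with a low succulent, upright: foot 47 mm across, widening to 57 mm at 42 mm, then a straight rim band 64 mm across from 42 to 64 mm; the leaves stay inside the rim and end at 88 mm or lower; about 0.20 kg. Origin: centre of its underside, z up. Grip it by the rim band.
- coaster: flat round bamboo coaster, 100 mm across, 6 mm thick, fixed to the sill. The tumbler's stand. Origin: centre of its underside, on the sill (z = 0); things stand on it at z = 6 mm.
- mat: flat square cork mat, 100 x 100 mm, 6 mm thick, fixed to the sill. The drink bottle's stand. Origin: centre of its underside, on the sill; things stand on it at z = 6 mm; its sides lie along its x and y.
- dish: oblong white ceramic drip dish with a low rim, 126 (along its x) x 98 mm outside, 114 x 86 mm inside, rim 14 mm high, floor 6 mm above the sill, fixed to the sill. The sunscreen pump's stand. Origin: centre of its underside, on the sill.
- saucer: round terracotta plant saucer with a low flared rim, 110 mm across at the rim, flat floor about 90 mm across and 6 mm above the sill, rim 14 mm high, fixed to the sill. The potted succulent's stand. Origin: centre of its underside, on the sill.
- keeper: purple silicone snorkel keeper lying flat: two joined loops, 67 x 34 mm, 10 mm high, loose and light. Not part of the job. Origin: centre of its underside, x along its length.
- keys: stainless steel key ring with two keys lying flat, about 85 x 45 mm and 5 mm high, loose and light. Not part of the job. Origin: centre of the 35 mm ring, on the sill; the keys reach out to 67 mm from there, towards its +x.

How it is judged (in metres and radians):
At the end, for the whole second after the job is handed in: Tumbler on the coaster, bottle on the cork mat, pump in the dish, pot in the saucer: each within 15 mm of the centre of its stand, standing on its surface (height within 4 mm), upright within 0.1 rad, at rest and released; keeper and keys within 20 mm of where they lay (horizontal distance between tumbler and coaster below 0.015 m and z of tumbler in the frame of coaster between 0.002 and 0.01 m and angle between each of tumbler, bottle, pump, pot's own z axis and vertical below 0.1 rad and linear speed of each of tumbler, bottle, pump, pot below 0.02 m/s and contact force between each of tumbler, bottle, pump, pot and the fingers below 0.05 N and horizontal distance between bottle and mat below 0.015 m and z of bottle in the frame of mat between 0.002 and 0.01 m and horizontal distance between pump and dish below 0.015 m and z of pump in the frame of dish between 0.002 and 0.01 m and horizontal distance between pot and saucer below 0.015 m and z of pot in the frame of saucer between 0.002 and 0.01 m and distance of each of keeper, keys from where it was at the start of the episode below 0.02 m); the robot touches nothing.
It fails at once if the tumbler, bottle, pump or pot is tipped over (leans more than 0.6 rad) (angle between any of tumbler, bottle, pump, pot's own z axis and vertical above 0.6 rad).
It fails at once if the tumbler, bottle, pump or pot is dropped (moves faster than 0.5 m/s with no finger on it: a fall of more than about 13 mm) ((contact force between tumbler and the fingers below 0.05 N and linear speed of tumbler above 0.5 m/s) or (contact force between bottle and the fingers below 0.05 N and linear speed of bottle above 0.5 m/s) or (contact force between pump and the fingers below 0.05 N and linear speed of pump above 0.5 m/s) or (contact force between pot and the fingers below 0.05 N and linear speed of pot above 0.5 m/s)).
It fails at once if the snorkel keeper or the keys are pushed more than 20 mm from where they lay (distance of any of keeper, keys from where it was at the start of the episode above 0.02 m).
It also fails if it takes over 128 s, if anything falls off the work surface, if the arm or the gripper's body presses on something with over 40 N, if the wrist force passes 120 N, or if a joint passes its speed limit or range.

### The arm

A 6-joint arm with a two-finger parallel gripper is mounted at the origin on the work surface. World frame = base frame: x ahead of the robot, y to its left, z up, the work surface at z = 0. Lengths are in m, angles in degrees, forces in N, time in s.
With the tool pointing down it reaches from about 0.4 to 0.825 m from the base axis. Payload 7 kg.
Tool frame: the origin (TCP) lies between the finger pads; the fingertips stand 25 mm ahead of it and the grasp point (between the pads) lies 6 mm ahead of it; z points along the fingers, y is the line along which they close (so a half turn about z gives the same grasp; the last joint's range is limited). The gripper opens to 88 mm and grips with 3 to 60 N. Pads are 19 mm wide; open, the fingers measure 130 mm over their backs; the gripper's body (78 mm by 193 mm) begins 47 mm behind the grasp point.
Start: joints at [-52.936, 20.546, 0.682, 0, -70.136, -16.507], TCP at [0.237, -0.632, 0.252] pointing down, gripper open.
Joint ranges: [-176.03, 176.03], [-82.01, 121.73], [-58.28, 71.71], [-173.87, 95.51], [-174.79, -0.11], [-173.66, 173.66]. Speed limits (degrees/s): [136.94, 136.94, 172.46, 180, 180, 180].

### API

Orientations are given as [roll, pitch, yaw] about the fixed x, y, z axes, in that order (R = Rz(yaw) Ry(pitch) Rx(roll)).
In Python, from plant import ctrl, cams, close_job gives the robot as it stands (ctrl), with the cameras (cams) and the job as plain functions.
- The arm moves only by the tool jog_arm, called after ">>>" as name(argument=value, ...) on one line, values as JSON. Schema: {"type":"object","properties":{"plan":{"type":"array","items":{"type":"number"},"minItems":5,"maxItems":40},"only":{"type":"string"},"quiet":{"type":"boolean"},"lines":{"type":"string"}},"required":["plan"],"additionalProperties":false}. plan is one flat list of numbers that holds 1 to 8 rows one after another, with no inner brackets; each row has 5 numbers: dx, dy, dz in fractions of the full range, 1 being 0.8 m, then a turn about the tool's z in fractions of the full range, 1 being 180 degrees, then the finger opening in m; each row is the pose to reach, as a shift and turn from the pose commanded when the call began, along the tool's axes at that moment; what a row does not reach only later rows make up. A row lasts 1/8 s, in which the tool goes at most 0.0625 m and 10.7 degrees, less where a joint would pass 70% of its speed; a pose out of reach is approached as far as the arm can. The fingers move at their own pace and stop on an object; the grip force is fixed at half the most. Time passes only in rows, so rows that do not move let the fingers close. The tool returns the time, the measured TCP pose, the force, the opening and the grip force at its end. only (a regular expression) keeps the lines of the reply that match it, lines (a string "A,B") keeps lines A to B, and quiet returns only ok. Shift and turn numbers lie between -1 and 1, and a call with a number outside is refused. Input that does not fit is refused with a message, and nothing moves.
- ctrl.get_obs(): the state, without advancing time (a new reading comes with each control period).
- cams.snapshot(name): name is "scene" or "top" or "wrist"; returns a dict with "frame" (400x640x3 uint8, red, green, blue), "z_map" (400x640 float32, m along the optical axis (not along the pixel's ray), 0 where there is no reading), "fovy" (degrees; the focal length in pixels is half the picture's height over the tangent of half this angle, whatever the lens; pixels are square), "cx", "cy" (the principal point, pixels), "R" (3x3) and "t" (3): a world point X has camera coordinates R X + t; the wrist camera has in their place "T_tool_cam" (4x4, takes a point from camera to tool coordinates, whose origin is the TCP and whose axes are the flange's). Camera axes: x right, y down, z forward; pixel columns grow to the right and rows downward; lengths in m; the calibration is good to about 2 mm. A picture is of the moment at which its call begins: read the wrist's pose just before it.
- close_job(): hands the job in; it is judged then, once.
The state is a dict: "clock": time; "joint_pos": joint angles; "qvel": joint speeds; "tau": joint torques, N m; "tool_pos": TCP position; "orientation": TCP orientation; "force": force on the tool from outside, world axes, zero at the start; "moment": the same for the moment, N m; "opening": finger opening in m; "gripper_force": force on a finger pad.
Only numpy, scipy, OpenCV 4.12 (cv2) and the standard library are available. Lean on these libraries where they do the work, as an engineer would, in place of code of your own. Each camera call takes 0.05 s, during which the arm holds its last target. There are 200 camera calls.

## Working session

There is one attempt and no reset: what is moved stays moved. The work goes in short steps, Python scripts to look and compute and a tool call to move; the robot and the scene stay as the last step left them, time stands still between calls to the robot, and variables do not carry over. Pictures are saved under pics/ and viewed, at most 14 in all, crops included, and the job is handed in when it is done.

```bash
ls; mkdir -p pics; python3 - <<'E'
from plant import ctrl, cams, close_job
import cv2,numpy as np
o=ctrl.get_obs();print(o)
for n in("top","scene"):
    s=cams.snapshot(n);cv2.imwrite(f"pics/{n}0.png",s["frame"][:,:,::-1]);np.savez(f"{n}0.npz",**s)
    print(n,s["fovy"],s["cx"],s["cy"],s["R"],s["t"])
E
```

```text
pics
plant.py
{'clock': 0.0, 'joint_pos': array([-5.29349885e+01,  2.05916880e+01,  6.32697099e-01, -2.02448964e-02,
       -7.01360400e+01, -1.65084216e+01]), 'qvel': array([-0.04350131,  0.03509962,  0.02699692,  0.07152332,  0.05693776,
       -0.06818948]), 'tau': array([ 1.86380654e-03, -5.82712054e+01,  2.93066454e+01,  6.99733034e+00,
        7.14212714e-03, -2.26420320e-04]), 'tool_pos': array([ 0.23684551, -0.63159266,  0.25061123]), 'orientation': array([ 1.79903478e+02, -8.75940184e-03, -1.59450298e+02]), 'force': array([-1.25481281, -0.01861775,  0.9712484 ]), 'moment': array([ 0.01030958, -0.03124906, -0.01300204]), 'gripper_force': 0.0, 'opening': 0.08725319332665685}
top 44.13837502624565 325.7258752387367 199.9142163446154 [[ 0.02484013 -0.99964966  0.00913943]
 [-0.99457285 -0.02563587 -0.10083473]
 [ 0.1010337  -0.00658508 -0.99486121]] [0.00356557 0.56058011 0.87279528]
scene 51.06741022948659 326.48591510567206 204.74997481419695 [[-1.32579211e-01  9.91172317e-01 -4.36081973e-04]
 [ 5.60361901e-01  7.45910886e-02 -8.24882240e-01]
 [-8.17567913e-01 -1.09606600e-01 -5.65304431e-01]] [ 0.06727546 -0.28384859  1.41348856]
```

View pics/top0.png

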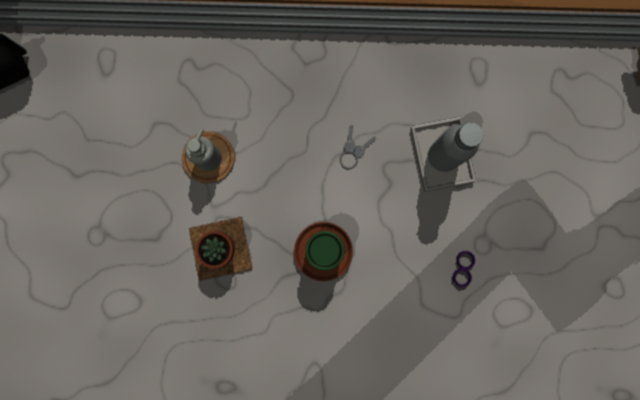

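View pics/scene0.png

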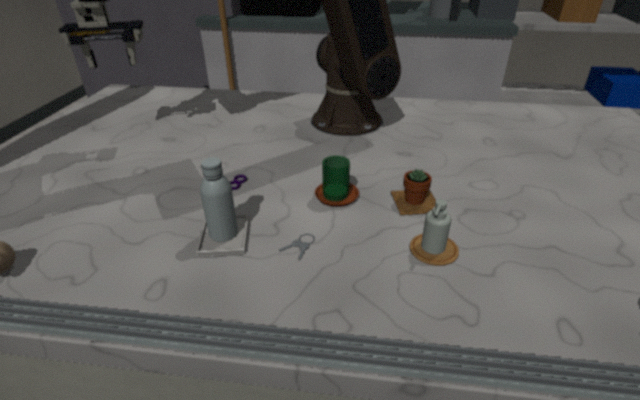

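Top view: pump on coaster (208,157), pot on mat (221,247), tumbler in saucer (323,252), bottle in dish (443,155), keys (350,150), keeper (462,269). Scene view agrees.

```bash
cat > h.py <<'E'
import numpy as np,cv2
from scipy.optimize import least_squares
def cam(s):
    f=200/np.tan(np.radians(float(s["fovy"]))/2);return f,float(s["cx"]),float(s["cy"])
def cloud(s):
    f,cx,cy=cam(s);z=s["z_map"];v,u=np.mgrid[:400,:640]
    P=np.stack([(u-cx)/f*z,(v-cy)/f*z,z],-1);W=(P-s["t"])@s["R"];W[z==0]=np.nan;return W
def onplane(s,uv,h):
    f,cx,cy=cam(s);uv=np.asarray(uv,float);d=np.c_[(uv-[cx,cy])/f,np.ones(len(uv))]@s["R"];c=-s["R"].T@s["t"]
    return (c+d*((h-c[2])/d[:,2])[:,None])[:,:2]
def circ(p,r):
    return least_squares(lambda q:np.hypot(*(p-q).T)-r,np.nanmean(p,0),loss="soft_l1",f_scale=.002).x
E
python3 - <<'E'
from h import *
s=np.load("top0.npz");W=cloud(s)
sill=W[330:390,20:200].reshape(-1,3);print("sill",np.nanmean(sill[:,2]),np.nanstd(sill[:,2]))
R=dict(pump=(208,157,40),pot=(221,247,40),tumbler=(323,252,40),bottle=(450,150,45),keys=(355,145,25),keeper=(462,269,25))
for n,(u,v,r) in R.items():
    p=W[v-r:v+r,u-r:u+r].reshape(-1,3);p=p[np.isfinite(p[:,0])]
    print(n,len(p),"max",p[:,2].max())
    for lo in np.arange(.002,.18,.01):
        q=p[(p[:,2]>lo)&(p[:,2]<lo+.01)]
        if len(q)>8:print("  %.3f n%d"%(lo,len(q)),q[:,:2].min(0).round(3),q[:,:2].max(0).round(3),q.mean(0).round(4))
big=[cv2.resize(cv2.imread("pics/top0.png")[v-40:v+40,u-40:u+40],(390,290),interpolation=2) for n,(u,v,r) in list(R.items())[:4]]
big=[cv2.convertScaleAbs(cv2.resize(cv2.imread("pics/top0.png")[v-40:v+40,u-50:u+50],(400,300),interpolation=2),alpha=1.8) for n,(u,v,r) in list(R.items())[:4]]
cv2.imwrite("pics/crop.png",np.vstack([np.hstack(big[:2]),np.hstack(big[2:])]))
E
```

```text
sill 0.0015264432684939913 0.0016196951552013175
pump 6368 max 0.12226307544763462
  0.002 n2693 [0.563 0.166] [0.718 0.322] [0.6357 0.239  0.0052]
  0.012 n47 [0.613 0.206] [0.679 0.273] [0.6283 0.2269 0.0166]
  0.022 n39 [0.612 0.215] [0.657 0.254] [0.6254 0.2253 0.0273]
  0.032 n40 [0.613 0.215] [0.649 0.248] [0.625  0.2247 0.0371]
  0.042 n37 [0.613 0.216] [0.649 0.255] [0.6255 0.2249 0.0468]
  0.052 n43 [0.612 0.215] [0.65  0.249] [0.6251 0.2247 0.0565]
  0.062 n41 [0.612 0.215] [0.649 0.255] [0.6261 0.2245 0.0671]
  0.072 n73 [0.613 0.215] [0.661 0.264] [0.6287 0.229  0.0781]
  0.082 n334 [0.613 0.216] [0.661 0.263] [0.6326 0.2356 0.0863]
  0.092 n92 [0.623 0.226] [0.65  0.252] [0.6332 0.2347 0.0983]
  0.102 n13 [0.627 0.227] [0.667 0.246] [0.6382 0.234  0.1082]
  0.112 n192 [0.627 0.226] [0.667 0.251] [0.6419 0.2376 0.1183]
pot 6386 max 0.0914542410988601
  0.002 n3070 [0.397 0.135] [0.546 0.287] [0.4702 0.2067 0.0056]
  0.042 n12 [0.437 0.177] [0.491 0.199] [0.4661 0.1828 0.05  ]
  0.052 n37 [0.435 0.177] [0.498 0.203] [0.4655 0.1834 0.0571]
  0.062 n633 [0.435 0.177] [0.497 
[... 1734 characters left out ...]
22 n166 [ 0.622 -0.229] [ 0.68 -0.17] [ 0.6423 -0.1886  0.1277]
  0.132 n246 [ 0.625 -0.228] [ 0.679 -0.173] [ 0.6445 -0.1916  0.1369]
  0.142 n167 [ 0.63  -0.222] [ 0.673 -0.178] [ 0.6447 -0.1922  0.1456]
  0.152 n39 [ 0.633 -0.212] [ 0.662 -0.183] [ 0.6424 -0.1913  0.159 ]
  0.162 n55 [ 0.634 -0.207] [ 0.666 -0.183] [ 0.6447 -0.1897  0.1672]
  0.172 n219 [ 0.634 -0.22 ] [ 0.672 -0.183] [ 0.6506 -0.1994  0.1803]
keys 2491 max 0.010179556797620372
  0.002 n1056 [ 0.622 -0.082] [0.719 0.013] [ 0.6694 -0.0341  0.0038]
keeper 2488 max 0.015648664325006653
  0.002 n1075 [ 0.396 -0.284] [ 0.488 -0.191] [ 0.4411 -0.2385  0.0044]
  0.012 n82 [ 0.412 -0.258] [ 0.474 -0.221] [ 0.4434 -0.2393  0.013 ]
```

View pics/crop.png

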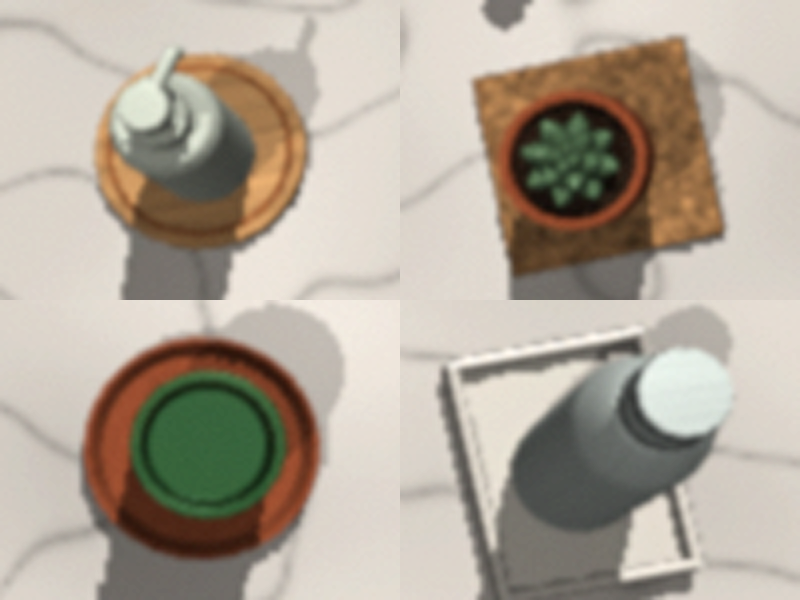

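The crops show clean outlines. Objects are off-centre on their stands, the mat and dish are rotated, and the pump nozzle points up the picture (+x). Next I'll fit the stands and the pump yaw.

```bash
cat >> h.py <<'E'
import sys
def go(x,y,z,yaw=None):
    "shift in tool axes from the measured pose to world x,y and GRASP-POINT height z"
    from plant import ctrl, cams, close_job
    from scipy.spatial.transform import Rotation as Ro
    o=ctrl.get_obs();R=Ro.from_euler("xyz",o["orientation"],degrees=True).as_matrix()
    d=R.T@(np.array([x,y,z+.006])-o["tool_pos"])
    t="" if yaw is None else " turn %.1f"%(-((yaw-o["orientation"][2]+90)%180-90))
    print("tool d",d.round(4),t,"pos",o["tool_pos"].round(4),"rpy",o["orientation"].round(1),"t",o["clock"],"open",round(o["opening"],4))
E
python3 - <<'E'
from h import *
s=np.load("top0.npz");W=cloud(s);hsv=cv2.cvtColor(s["frame"],cv2.COLOR_RGB2HSV)
def reg(u,v,r):
    m=np.zeros((400,640),bool);m[v-r:v+r,u-r:u+r]=1;return m
low=(W[...,2]>-.003)&(W[...,2]<.012);sat=hsv[...,1]>85
for n,a,r in(("coaster",(208,157,38),.05),("mat",(221,247,42),0)):
    m=(reg(*a)&low&sat).astype(np.uint8);k,l,st,_=cv2.connectedComponentsWithStats(m);m=(l==1+st[1:,4].argmax())
    v,u=np.where(m);p=onplane(s,np.c_[u,v],.006)
    h=cv2.convexHull(p.astype(np.float32)*1000)
    if r:
        c,rr=cv2.minEnclosingCircle(h);print(n,c,rr,circ(h[:,0]/1000,r).round(4))
    else: print(n,cv2.minAreaRect(h))
p=W[reg(323,252,40)];q=p[(p[:,2]>.013)&(p[:,2]<.02)];h=cv2.convexHull(q[:,:2].astype(np.float32)*1000)
print("saucer",cv2.minEnclosingCircle(h),circ(h[:,0]/1000,.0545))
p=W[reg(450,150,45)];q=p[(p[:,2]>.0125)&(p[:,2]<.02)][:,:2]
def f(g):
    c,si=np.cos(g[2]),np.sin(g[2]);d=(q-g[:2])@np.array([[c,-si],[si,c]]);d=abs(d)-[.060,.046]
    return np.where((d<0).all(1),-d.max(1),np.hypot(*np.maximum(d,0).T)) 
for a in(.1,.2,.3,-.2):
    r=least_squares(f,[.655,-.195,a],loss="cauchy",f_scale=.002);print("dish",r.x.round(4),np.degrees(r.x[2]),r.cost)
c=onplane(s,[(411.2,128.1),(474.5,181.5)],.014);print("dish corners",c,c.mean(0))
p=W[reg(208,150,45)];q=p[p[:,2]>.105]
print("pump head",q[:,:2].mean(0),"tip",q[q[:,0]>.66][:,:2].mean(0))
m=hsv[...,1]<60
for n,z0,z1,a,r in(("pumpbody",.075,.092,(208,150,45),.025),("pot",.06,.072,(221,247,40),.032),("tumb",.09,.106,(323,252,40),.033),("bot",.172,.19,(460,140,45),.019)):
    p=W[reg(*a)];q=p[(p[:,2]>z0)&(p[:,2]<z1)][:,:2];h=cv2.convexHull(q.astype(np.float32));print(n,circ(h[:,0],r).round(4))
E
```

```text
coaster (638.071044921875, 241.85687255859375) 49.81608200073242 [0.6383 0.2418]
mat ((467.85107421875, 210.85089111328125), (99.03289794921875, 98.91294860839844), 13.648032188415527)
saucer ((468.11724853515625, 20.691652297973633), 54.44735336303711) [0.46817326 0.02043404]
dish [ 0.6556 -0.1996  0.2194] 12.572868867841535 0.0008875806156535557
dish [ 0.6556 -0.1996  0.2194] 12.572870196958384 0.0008875806156527069
dish [ 0.6556 -0.1996  0.2194] 12.572866450181932 0.0008875806156549535
dish [ 0.6556 -0.1996  0.2194] 12.572869207687496 0.000887580615652573
dish corners [[ 0.70206577 -0.14018207]
 [ 0.60349197 -0.25933492]] [ 0.65277887 -0.1997585 ]
pump head [0.64177019 0.23734173] tip [0.66333572 0.22977114]
pumpbody [0.6371 0.2397]
pot [0.4666 0.2087]
tumb [0.4698 0.0185]
bot [ 0.6526 -0.2013]
```

```bash
python3 -c "
from h import *
go(.4698,.0185,.150)"
```

```text
tool d [-0.4463  0.5268  0.0955]  pos [ 0.2369 -0.6316  0.2507] rpy [ 179.9   -0.  -159.4] t 0.1 open 0.0876
```

The manual's scale: shifts go in shares of 0.8 m and turns go in shares of 180 degrees. Converting my numbers, 0.355 m is 0.4438, 0.325 m is 0.4063.

>>> jog_arm(plan=[-0.05, 0.0625, 0, 0, 0.088, -0.1, 0.1188, 0, 0, 0.088, -0.15, 0.175, 0, 0, 0.088, -0.2, 0.2313, 0, 0, 0.088, -0.25, 0.2938, 0, 0, 0.088, -0.3, 0.35, 0, 0, 0.088, -0.3438, 0.4063, 0, 0, 0.088, -0.375, 0.4438, 0, 0, 0.088])

```text
clock: 1.1
tool_pos: [0.3933, -0.1921, 0.2516]
orientation: [180.0, 0.0, -159.4]
force: [0.3, -0.2, 1.1]
opening: 0.0876
gripper_force: 0.0
```

```bash
python3 -c "
from h import *
go(.4698,.0185,.130)"
```

```text
tool d [-0.1457  0.1702  0.1157]  pos [ 0.3933 -0.1921  0.2516] rpy [ 180.     0.  -159.4] t 1.1 open 0.0876
```

Tracking is good. Over the tumbler, then down to the grasp.

Converted, 0.1702 m is 0.2128, -0.1457 m is -0.1821.

>>> jog_arm(plan=[-0.05, 0.0563, 0.025, 0, 0.088, -0.1, 0.1125, 0.05, 0, 0.088, -0.1438, 0.1688, 0.075, 0, 0.088, -0.1821, 0.2128, 0.1063, 0, 0.088, -0.1821, 0.2128, 0.1446, 0, 0.088, -0.1821, 0.2128, 0.1446, 0, 0.088, -0.1821, 0.2128, 0.1446, 0, 0.088])

```text
clock: 1.98
tool_pos: [0.4702, 0.016, 0.1367]
orientation: [-180.0, 0.0, -159.5]
force: [-0.3, -1.0, -0.1]
opening: 0.0873
gripper_force: 0.0
```

```bash
python3 -c "
from h import *
go(.4698,.0185,.076)
from plant import ctrl, cams, close_job
s=cams.snapshot('wrist');cv2.imwrite('pics/w1.png',s['frame'][:,:,::-1])"
```

```text
tool d [-0.0005  0.0025  0.0547]  pos [0.4702 0.016  0.1367] rpy [-180.     0.  -159.5] t 1.975 open 0.0873
```

View pics/w1.png

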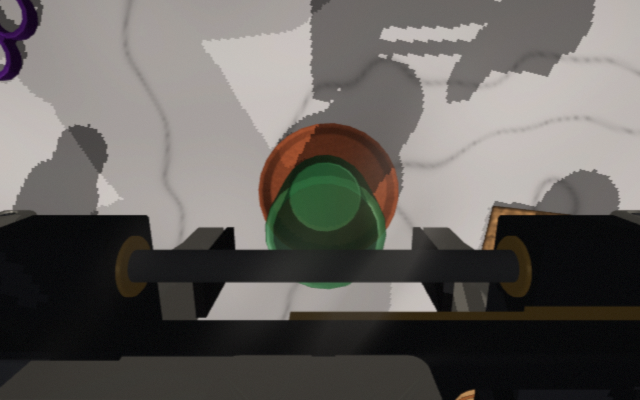

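Wrist view: the tumbler (rim centre ~325,230) lies midway between the fingers (235 and 413).

Converted, 0.0547 m is 0.0684, 0.025 m is 0.0313.

>>> jog_arm(plan=[0, 0.0031, 0.0313, 0, 0.088, 0, 0.0031, 0.0684, 0, 0.088, 0, 0.0031, 0.0684, 0, 0.088, 0, 0.0031, 0.0684, 0, 0.04, 0, 0.0031, 0.0684, 0, 0.04, 0, 0.0031, 0.0684, 0, 0.04, 0, 0.0031, 0.0684, 0, 0.04, 0, 0.0031, 0.0684, 0, 0.04])

```text
clock: 3.02
tool_pos: [0.4698, 0.0187, 0.0822]
orientation: [-180.0, 0.1, -159.4]
force: [-0.1, -1.7, 6.7]
opening: 0.0653
gripper_force: 30.0
```

```bash
python3 -c "
from h import *
go(.60,.08,.12)"
```

```text
tool d [-0.1435  0.0116 -0.0435]  pos [0.4698 0.0187 0.0822] rpy [-1.800e+02  1.000e-01 -1.594e+02] t 3.025 open 0.0653
```

Converted, -0.1435 m is -0.1794, 0.006 m is 0.0075.

>>> jog_arm(plan=[0, 0, -0.025, 0, 0.04, 0, 0, -0.0563, 0, 0.04, -0.0375, 0.0038, -0.0563, 0, 0.04, -0.0813, 0.0075, -0.0563, 0, 0.04, -0.1313, 0.0113, -0.0563, 0, 0.04, -0.1625, 0.0138, -0.0563, 0, 0.04, -0.1794, 0.0145, -0.0563, 0, 0.04, -0.1794, 0.0145, -0.0563, 0, 0.04])

```text
clock: 4.03
tool_pos: [0.5991, 0.0799, 0.1256]
orientation: [180.0, -0.1, -159.5]
force: [-0.3, -0.9, -2.5]
opening: 0.0652
gripper_force: 30.0
```

>>> jog_arm(plan=[0, 0, 0.0313, 0, 0.04, 0, 0, 0.0525, 0, 0.04, 0, 0, 0.06, 0, 0.04, 0, 0, 0.0631, 0, 0.04, 0, 0, 0.0631, 0, 0.04])

```text
clock: 4.65
tool_pos: [0.5996, 0.0799, 0.0765]
orientation: [-180.0, 0.1, -159.4]
force: [0.2, 0.4, -2.6]
opening: 0.0653
gripper_force: 30.0
```

```bash
python3 -c "
from h import *
go(.60,.08,.070)"
```

```text
tool d [-0.0004 -0.0001  0.0005]  pos [0.5996 0.0799 0.0765] rpy [-1.800e+02  1.000e-01 -1.594e+02] t 4.65 open 0.0653
```

Converted, -0.09 m is -0.1125, 0.0015 m is 0.0019.

>>> jog_arm(plan=[0, 0, 0.0013, 0, 0.04, 0, 0, 0.0019, 0, 0.04, 0, 0, 0.0019, 0, 0.088, 0, 0, 0.0019, 0, 0.088, 0, 0, 0.0019, 0, 0.088, 0, 0, -0.025, 0, 0.088, 0, 0, -0.075, 0, 0.088, 0, 0, -0.1125, 0, 0.088])

```text
clock: 5.65
tool_pos: [0.5996, 0.08, 0.1671]
orientation: [-180.0, 0.0, -159.4]
force: [1.2, 0.4, 0.2]
opening: 0.0877
gripper_force: 0.0
```

```bash
python3 -c "
from h import *
go(.4666,.2087,.140)"
```

```text
tool d [0.0793 0.1673 0.021 ]  pos [0.5996 0.08   0.1671] rpy [-180.     0.  -159.4] t 5.65 open 0.0877
```

Converted, 0.1673 m is 0.2091, 0.137 m is 0.1713.

>>> jog_arm(plan=[0.025, 0.0525, 0, 0, 0.088, 0.0538, 0.1125, 0, 0, 0.088, 0.0813, 0.1713, 0, 0, 0.088, 0.0991, 0.2091, 0, 0, 0.088, 0.0991, 0.2091, 0.0263, 0, 0.088, 0.0991, 0.2091, 0.0263, 0, 0.088, 0.0991, 0.2091, 0.0263, 0, 0.088])

```text
clock: 6.52
tool_pos: [0.4667, 0.2086, 0.1451]
orientation: [-180.0, 0.0, -159.5]
force: [-0.4, 0.5, -0.4]
opening: 0.0879
gripper_force: 0.0
```

```bash
python3 -c "
from h import *
go(.4666,.2087,.060)"
```

```text
tool d [0.0001 0.0001 0.0791]  pos [0.4667 0.2086 0.1451] rpy [-180.     0.  -159.5] t 6.525 open 0.0879
```

Converted, 0.0795 m is 0.0994, 0.07 m is 0.0875.

>>> jog_arm(plan=[0, 0, 0.05, 0, 0.088, 0, 0, 0.0875, 0, 0.088, 0, 0, 0.0994, 0, 0.088, 0, 0, 0.0994, 0, 0.04, 0, 0, 0.0994, 0, 0.04, 0, 0, 0.0994, 0, 0.04, 0, 0, 0.0994, 0, 0.04, 0, 0, 0.0994, 0, 0.04])

```text
clock: 7.52
tool_pos: [0.4669, 0.209, 0.0663]
orientation: [180.0, 0.1, -159.4]
force: [0.2, -2.1, 7.3]
opening: 0.063
gripper_force: 30.0
```

```bash
python3 -c "
from h import *
go(.4682,.0204,.090)"
```

```text
tool d [ 0.065  -0.177  -0.0299]  pos [0.4669 0.209  0.0663] rpy [ 1.800e+02  1.000e-01 -1.594e+02] t 7.525 open 0.063
```

Converted, -0.177 m is -0.2213, -0.05 m is -0.0625.

>>> jog_arm(plan=[0, 0, -0.025, 0, 0.04, 0, 0, -0.0625, 0, 0.04, 0.0175, -0.05, -0.0625, 0, 0.04, 0.04, -0.11, -0.0625, 0, 0.04, 0.0613, -0.1675, -0.0625, 0, 0.04, 0.075, -0.2038, -0.0625, 0, 0.04, 0.0813, -0.2213, -0.0625, 0, 0.04, 0.0813, -0.2213, -0.0625, 0, 0.04])

```text
clock: 8.52
tool_pos: [0.4676, 0.0196, 0.1152]
orientation: [180.0, 0.0, -159.5]
force: [0.5, 0.9, -1.7]
opening: 0.0637
gripper_force: 30.0
```

>>> jog_arm(plan=[0, 0, 0.0313, 0, 0.04, 0, 0, 0.0525, 0, 0.04, 0, 0, 0.0588, 0, 0.04, 0, 0, 0.0619, 0, 0.04, 0, 0, 0.0619, 0, 0.04])

```text
clock: 9.15
tool_pos: [0.4682, 0.0208, 0.0664]
orientation: [180.0, 0.1, -159.4]
force: [-1.5, 0.1, -2.7]
opening: 0.0638
gripper_force: 30.0
```

```bash
python3 -c "
from h import *
go(.4682,.0204,.0603)"
```

```text
tool d [ 0.0001 -0.0004  0.0001]  pos [0.4682 0.0208 0.0664] rpy [ 1.800e+02  1.000e-01 -1.594e+02] t 9.15 open 0.0638
```

Converted, -0.165 m is -0.2063, -0.11 m is -0.1375.

>>> jog_arm(plan=[0, 0, 0.0013, 0, 0.04, 0, 0, 0.0019, 0, 0.04, 0, 0, 0.0019, 0, 0.088, 0, 0, 0.0019, 0, 0.088, 0, 0, 0.0019, 0, 0.088, 0, 0, -0.0625, 0, 0.088, 0, 0, -0.1375, 0, 0.088, 0, 0, -0.2063, 0, 0.088])

```text
clock: 10.15
tool_pos: [0.4675, 0.02, 0.2327]
orientation: [-180.0, 0.0, -159.4]
force: [1.0, 0.8, -0.4]
opening: 0.0875
gripper_force: 0.0
```

```bash
python3 -c "
from h import *
go(.6526,-.2013,.23)
from plant import ctrl, cams, close_job
s=cams.snapshot('top');cv2.imwrite('pics/t2.png',s['frame'][:,:,::-1])"
```

```text
tool d [-0.0956 -0.2722 -0.0032]  pos [0.4675 0.02   0.2327] rpy [-180.     0.  -159.4] t 10.15 open 0.0875
```

View pics/t2.png

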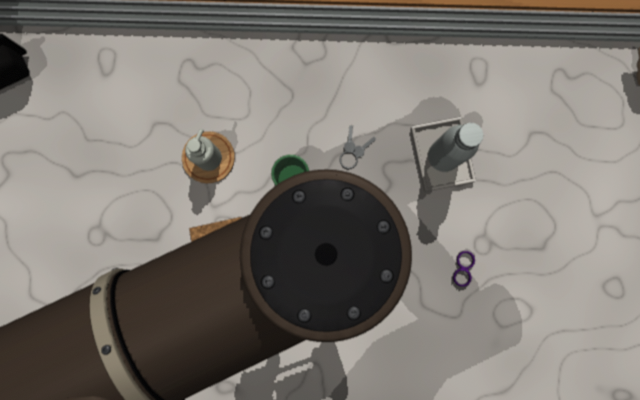

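The arm hides the saucer; the tumbler stands upright at (290,170), and the keys (350,150) and keeper (462,269) are untouched. On to the bottle.

Converted, -0.2722 m is -0.3403, -0.248 m is -0.31.

>>> jog_arm(plan=[-0.02, -0.0563, 0, 0, 0.088, -0.0438, -0.125, -0.0038, 0, 0.088, -0.0688, -0.1938, -0.0038, 0, 0.088, -0.0913, -0.26, -0.0038, 0, 0.088, -0.1088, -0.31, -0.0038, 0, 0.088, -0.1195, -0.3403, -0.0038, 0, 0.088, -0.1195, -0.3403, -0.0038, 0, 0.088, -0.1195, -0.3403, -0.0038, 0, 0.088])

```text
clock: 11.2
tool_pos: [0.6523, -0.201, 0.2331]
orientation: [180.0, -0.0, -159.5]
force: [0.4, -0.7, 0.9]
opening: 0.0876
gripper_force: 0.0
```

```bash
python3 -c "
from h import *
go(.6526,-.2013,.169)
from plant import ctrl, cams, close_job
s=cams.snapshot('wrist');cv2.imwrite('pics/w2.png',s['frame'][:,:,::-1])"
```

```text
tool d [-0.0003 -0.0004  0.0581]  pos [ 0.6523 -0.201   0.2331] rpy [ 180.    -0.  -159.5] t 11.2 open 0.0876
```

View pics/w2.png

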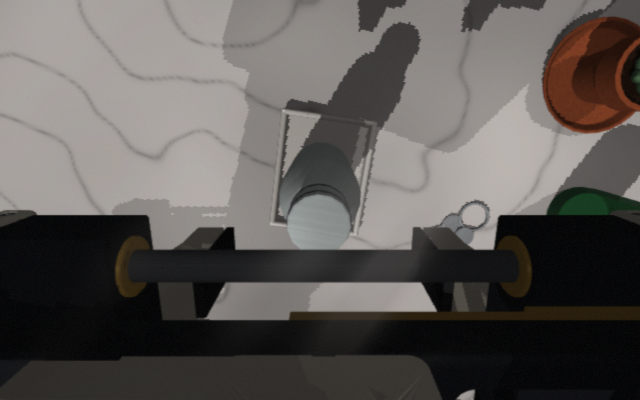

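Wrist view: the bottle cap (319,222) sits 2–3 mm left of the finger midline (324); the pot is in the saucer, upright (620,75). Small y correction, then grip the cap.

Converted, 0.058 m is 0.0725, 0.03 m is 0.0375.

>>> jog_arm(plan=[0, -0.0031, 0.0375, 0, 0.088, 0, -0.0031, 0.0725, 0, 0.088, 0, -0.0031, 0.0725, 0, 0.088, 0, -0.0031, 0.0725, 0, 0.02, 0, -0.0031, 0.0725, 0, 0.02, 0, -0.0031, 0.0725, 0, 0.02, 0, -0.0031, 0.0725, 0, 0.02, 0, -0.0031, 0.0725, 0, 0.02])

```text
clock: 12.25
tool_pos: [0.6536, -0.2036, 0.1758]
orientation: [-180.0, 0.0, -159.5]
force: [0.5, 0.6, -0.8]
opening: 0.0429
gripper_force: 0.0
```

>>> jog_arm(plan=[0, 0, 0, 0, 0.02, 0, 0, 0, 0, 0.02, 0, 0, -0.025, 0, 0.02, 0, 0, -0.075, 0, 0.02, 0, 0, -0.1375, 0, 0.02, 0, 0, -0.1625, 0, 0.02, 0, 0, -0.1625, 0, 0.02])

```text
clock: 13.12
tool_pos: [0.654, -0.2035, 0.307]
orientation: [-180.0, 0.1, -159.4]
force: [0.0, -0.4, -2.7]
opening: 0.0371
gripper_force: 30.0
```

```bash
python3 -c "
from h import *
go(.468,.211,.169+.13)"
```

```text
tool d [0.0287 0.4535 0.0015]  pos [ 0.654  -0.2035  0.307 ] rpy [-1.800e+02  1.000e-01 -1.594e+02] t 13.125 open 0.0371
```

Converted, 0.33 m is 0.4125, 0.305 m is 0.3813.

>>> jog_arm(plan=[0.0013, 0.025, 0, 0, 0.02, 0.005, 0.075, 0, 0, 0.02, 0.0088, 0.1375, 0, 0, 0.02, 0.0125, 0.2, 0, 0, 0.02, 0.0169, 0.2625, 0, 0, 0.02, 0.0206, 0.325, 0, 0, 0.02, 0.0244, 0.3813, 0, 0, 0.02, 0.0263, 0.4125, 0, 0, 0.02])

```text
clock: 14.12
tool_pos: [0.5157, 0.0999, 0.304]
orientation: [180.0, -0.1, -159.3]
force: [0.8, -0.1, -2.7]
opening: 0.0377
gripper_force: 30.0
```

```bash
python3 -c "
from h import *
go(.468,.211,.169+.13)"
```

```text
tool d [ 0.0055  0.1208 -0.0009]  pos [0.5157 0.0999 0.304 ] rpy [ 1.800e+02 -1.000e-01 -1.593e+02] t 14.125 open 0.0377
```

Converted, 0.1208 m is 0.151, 0.112 m is 0.14.

>>> jog_arm(plan=[0.0025, 0.0625, 0, 0, 0.02, 0.005, 0.1125, 0, 0, 0.02, 0.0069, 0.14, 0, 0, 0.02, 0.0069, 0.151, 0, 0, 0.02, 0.0069, 0.151, 0.025, 0, 0.02, 0.0069, 0.151, 0.0813, 0, 0.02, 0.0069, 0.151, 0.1188, 0, 0.02, 0.0069, 0.151, 0.125, 0, 0.02])

```text
clock: 15.12
tool_pos: [0.469, 0.2077, 0.203]
orientation: [-179.9, -0.3, -159.5]
force: [0.1, -0.5, -2.3]
opening: 0.0376
gripper_force: 30.0
```

```bash
python3 -c "
from h import *
go(.468,.211,.1695)"
```

```text
tool d [-0.0004  0.0035  0.0275]  pos [0.469  0.2077 0.203 ] rpy [-179.9   -0.3 -159.5] t 15.125 open 0.0376
```

Converted, 0.0265 m is 0.0331, 0.022 m is 0.0275.

>>> jog_arm(plan=[0, 0.0025, 0.0188, 0, 0.02, 0, 0.0025, 0.0275, 0, 0.02, 0, 0.0025, 0.0331, 0, 0.02, 0, 0.0025, 0.0331, 0, 0.02])

```text
clock: 15.62
tool_pos: [0.4698, 0.2111, 0.1792]
orientation: [180.0, 0.0, -159.4]
force: [-0.4, -0.0, -3.3]
opening: 0.0371
gripper_force: 30.0
```

```bash
python3 -c "
from h import *
go(.468,.211,.1695)"
```

```text
tool d [0.0018 0.0005 0.0037]  pos [0.4698 0.2111 0.1792] rpy [ 180.     0.  -159.4] t 15.625 open 0.0371
```

Converted, 0.0035 m is 0.0044, 0.0025 m is 0.0031.

>>> jog_arm(plan=[0.0013, 0, 0.0013, 0, 0.02, 0.0013, 0, 0.0031, 0, 0.02, 0.0013, 0, 0.0044, 0, 0.02, 0.0013, 0, 0.0044, 0, 0.02])

```text
clock: 16.12
tool_pos: [0.4689, 0.2108, 0.1757]
orientation: [180.0, 0.0, -159.4]
force: [-0.1, 0.0, -2.4]
opening: 0.0376
gripper_force: 30.0
```

```bash
python3 -c "
from h import *
go(.468,.211,.1695)"
```

```text
tool d [0.0007 0.0005 0.0002]  pos [0.4689 0.2108 0.1757] rpy [ 180.     0.  -159.4] t 16.125 open 0.0376
```

Converted, 0.0014 m is 0.0018, 0.0007 m is 0.0009.

>>> jog_arm(plan=[0, 0, 0.0009, 0, 0.02, 0, 0, 0.0018, 0, 0.02, 0, 0, 0.0018, 0, 0.02])

```text
clock: 16.5
tool_pos: [0.4695, 0.2111, 0.1756]
orientation: [180.0, 0.1, -159.4]
force: [-2.1, -1.1, 8.4]
opening: 0.0375
gripper_force: 30.0
```

Contact (8 N). Release and rise.

Converted, -0.07 m is -0.0875, -0.06 m is -0.075.

>>> jog_arm(plan=[0, 0, 0, 0, 0.06, 0, 0, 0, 0, 0.088, 0, 0, 0, 0, 0.088, 0, 0, 0, 0, 0.088, 0, 0, -0.025, 0, 0.088, 0, 0, -0.075, 0, 0.088, 0, 0, -0.0875, 0, 0.088, 0, 0, -0.0875, 0, 0.088])

```text
clock: 17.5
tool_pos: [0.4689, 0.211, 0.2446]
orientation: [180.0, 0.1, -159.4]
force: [0.3, -0.6, 0.2]
opening: 0.0875
gripper_force: 0.0
```

```bash
python3 -c "
from h import *
go(.6371,.2397,.16,-20)"
```

```text
tool d [-0.1675 -0.0322  0.0788]  turn 40.6 pos [0.4689 0.211  0.2446] rpy [ 1.800e+02  1.000e-01 -1.594e+02] t 17.5 open 0.0875
```

Converted, -0.1675 m is -0.2094, -0.155 m is -0.1938, 40.6 degrees is 0.2256.

>>> jog_arm(plan=[-0.05, -0.01, 0, 0.0444, 0.088, -0.1, -0.02, 0, 0.0889, 0.088, -0.15, -0.03, 0, 0.1333, 0.088, -0.1938, -0.0375, 0, 0.1778, 0.088, -0.2094, -0.0403, 0.025, 0.2256, 0.088, -0.2094, -0.0403, 0.075, 0.2256, 0.088, -0.2094, -0.0403, 0.0985, 0.2256, 0.088, -0.2094, -0.0403, 0.0985, 0.2256, 0.088])

```text
clock: 18.5
tool_pos: [0.636, 0.2388, 0.1633]
orientation: [-179.8, -0.1, 160.0]
force: [0.2, 0.8, 0.6]
opening: 0.0884
gripper_force: 0.0
```

```bash
python3 -c "
from h import *
go(.6371,.2397,.0755,-20)
from plant import ctrl, cams, close_job
s=cams.snapshot('wrist');cv2.imwrite('pics/w3.png',s['frame'][:,:,::-1])"
```

```text
tool d [-0.001   0.0015  0.0818]  turn -0.0 pos [0.636  0.2388 0.1633] rpy [-1.798e+02 -1.000e-01  1.600e+02] t 18.5 open 0.0884
```

View pics/w3.png

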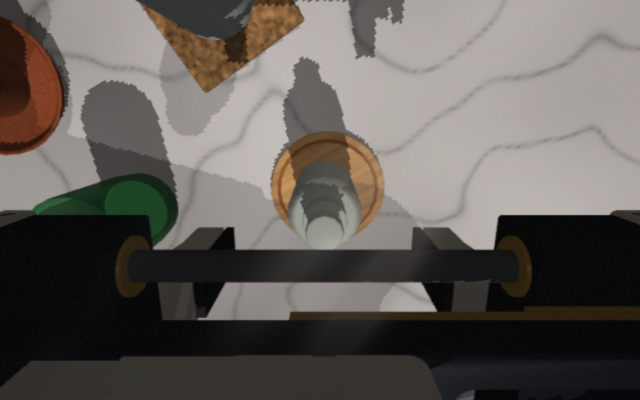

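Wrist view: the pump head (324,233) is centred between the fingers, nozzle along the tool's x, tumbler well clear at left (120,210).

Converted, 0.0815 m is 0.1019, 0.065 m is 0.0813.

>>> jog_arm(plan=[-0.0013, 0.0019, 0.0375, 0, 0.088, -0.0013, 0.0019, 0.0813, 0, 0.088, -0.0013, 0.0019, 0.1019, 0, 0.088, -0.0013, 0.0019, 0.1019, 0, 0.088, -0.0013, 0.0019, 0.1019, 0, 0.03, -0.0013, 0.0019, 0.1019, 0, 0.03, -0.0013, 0.0019, 0.1019, 0, 0.03, -0.0013, 0.0019, 0.1019, 0, 0.03])

```text
clock: 19.55
tool_pos: [0.6385, 0.2406, 0.0844]
orientation: [180.0, 0.0, 160.0]
force: [0.5, -0.7, 1.0]
opening: 0.0534
gripper_force: 0.5
```

>>> jog_arm(plan=[0, 0, 0, 0, 0.03, 0, 0, 0, 0, 0.03, 0, 0, 0, 0, 0.03])

```text
clock: 19.92
tool_pos: [0.6385, 0.2405, 0.0842]
orientation: [180.0, 0.0, 160.0]
force: [-1.1, -1.1, 4.2]
opening: 0.0493
gripper_force: 30.0
```

```bash
python3 -c "
from h import *
go(.6545,-.1997,.0755+.13)"
```

```text
tool d [-0.1659 -0.408  -0.1273]  pos [0.6385 0.2405 0.0842] rpy [180.   0. 160.] t 19.925 open 0.0493
```

Converted, -0.197 m is -0.2463, -0.08 m is -0.1.

>>> jog_arm(plan=[0, 0, -0.025, 0, 0.03, 0, 0, -0.075, 0, 0.03, 0, 0, -0.1375, 0, 0.03, -0.0125, -0.03, -0.1588, 0, 0.03, -0.0313, -0.075, -0.1588, 0, 0.03, -0.0538, -0.1325, -0.1588, 0, 0.03, -0.0775, -0.1913, -0.1588, 0, 0.03, -0.1, -0.2463, -0.1588, 0, 0.03])

```text
clock: 20.92
tool_pos: [0.6451, 0.0258, 0.2099]
orientation: [-180.0, -0.1, 159.9]
force: [0.5, 0.1, -0.2]
opening: 0.0495
gripper_force: 29.9
```

>>> jog_arm(plan=[-0.025, -0.06, 0, 0, 0.03, -0.0488, -0.12, 0, 0, 0.03, -0.07, -0.1725, 0, 0, 0.03, -0.09, -0.22, 0, 0, 0.03, -0.1013, -0.25, 0, 0, 0.03, -0.1074, -0.2638, 0, 0, 0.03, -0.1074, -0.2638, 0, 0, 0.03])

```text
clock: 21.8
tool_pos: [0.654, -0.2002, 0.2101]
orientation: [-180.0, -0.1, 159.9]
force: [-0.7, -0.7, -0.9]
opening: 0.0493
gripper_force: 29.9
```

```bash
python3 -c "
from h import *
go(.6545,-.1997,.0782)"
```

```text
tool d [-0.0005  0.0007  0.1259]  pos [ 0.654  -0.2002  0.2101] rpy [-1.800e+02 -1.000e-01  1.599e+02] t 21.8 open 0.0493
```

Converted, 0.127 m is 0.1588, 0.126 m is 0.1575.

>>> jog_arm(plan=[0, 0.0009, 0.05, 0, 0.03, 0, 0.0009, 0.1063, 0, 0.03, 0, 0.0009, 0.14, 0, 0.03, 0, 0.0009, 0.15, 0, 0.03, 0, 0.0009, 0.1556, 0, 0.03, 0, 0.0009, 0.1575, 0, 0.03, 0, 0.0009, 0.1588, 0, 0.03, 0, 0.0009, 0.1588, 0, 0.03])

```text
clock: 22.8
tool_pos: [0.655, -0.1991, 0.0847]
orientation: [180.0, 0.1, 160.0]
force: [-0.0, 0.5, -0.5]
opening: 0.0493
gripper_force: 29.9
```

```bash
python3 -c "
from h import *
go(.6545,-.1997,.0782)"
```

```text
tool d [ 0.0002 -0.0008  0.0005]  pos [ 0.655  -0.1991  0.0847] rpy [1.8e+02 1.0e-01 1.6e+02] t 22.8 open 0.0493
```

Converted, 0.0016 m is 0.002, 0.0008 m is 0.001.

>>> jog_arm(plan=[0, 0, 0.001, 0, 0.03, 0, 0, 0.002, 0, 0.03, 0, 0, 0.002, 0, 0.03])

```text
clock: 23.18
tool_pos: [0.6555, -0.1993, 0.0841]
orientation: [180.0, 0.1, 160.0]
force: [-2.1, -0.7, 7.8]
opening: 0.0494
gripper_force: 30.0
```

Contact. Release, rise, return toward the tumbler.

Converted, -0.08 m is -0.1, -0.06 m is -0.075.

>>> jog_arm(plan=[0, 0, 0, 0, 0.07, 0, 0, 0, 0, 0.088, 0, 0, 0, 0, 0.088, 0, 0, 0, 0, 0.088, 0, 0, -0.025, 0, 0.088, 0, 0, -0.075, 0, 0.088, 0, 0, -0.1, 0, 0.088, 0, 0, -0.1, 0, 0.088])

```text
clock: 24.18
tool_pos: [0.6557, -0.1991, 0.1644]
orientation: [179.9, 0.2, 160.0]
force: [0.3, 0.6, -1.0]
opening: 0.0877
gripper_force: 0.0
```

```bash
python3 -c "
from h import *
go(.5995,.08,.15)"
```

```text
tool d [0.1484 0.243  0.0081]  pos [ 0.6557 -0.1991  0.1644] rpy [179.9   0.2 160. ] t 24.175 open 0.0877
```

Converted, 0.243 m is 0.3038, 0.226 m is 0.2825.

>>> jog_arm(plan=[0.0313, 0.05, 0, 0, 0.088, 0.0688, 0.1125, 0, 0, 0.088, 0.1063, 0.175, 0, 0, 0.088, 0.1438, 0.235, 0, 0, 0.088, 0.1725, 0.2825, 0, 0, 0.088, 0.1855, 0.3038, 0, 0, 0.088, 0.1855, 0.3038, 0, 0, 0.088, 0.1855, 0.3038, 0, 0, 0.088])

```text
clock: 25.18
tool_pos: [0.5985, 0.0794, 0.1618]
orientation: [-180.0, -0.0, 159.9]
force: [0.2, -1.2, -0.2]
opening: 0.0874
gripper_force: 0.0
```

```bash
python3 -c "
from h import *
go(.5995,.08,.070)
from plant import ctrl, cams, close_job
s=cams.snapshot('wrist');cv2.imwrite('pics/w4.png',s['frame'][:,:,::-1])"
```

```text
tool d [-0.0008  0.001   0.0858]  pos [0.5985 0.0794 0.1618] rpy [-180.    -0.   159.9] t 25.175 open 0.0874
```

View pics/w4.png

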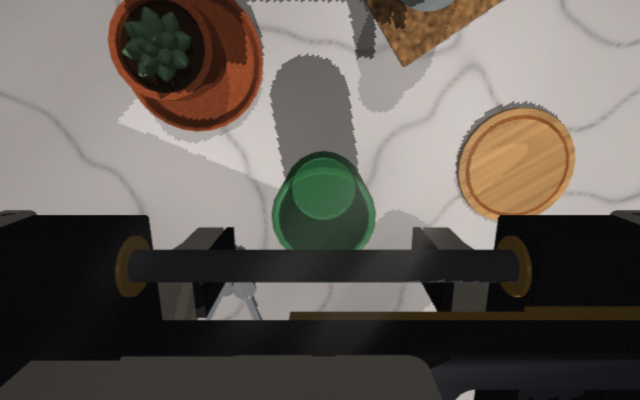

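Tumbler (324,205) is centred between the fingers; coaster bare at (516,160), pot sitting in the saucer (185,50).

Converted, 0.0855 m is 0.1069, 0.07 m is 0.0875.

>>> jog_arm(plan=[-0.0013, 0.0013, 0.0375, 0, 0.088, -0.0013, 0.0013, 0.0875, 0, 0.088, -0.0013, 0.0013, 0.1069, 0, 0.088, -0.0013, 0.0013, 0.1069, 0, 0.088, -0.0013, 0.0013, 0.1069, 0, 0.04, -0.0013, 0.0013, 0.1069, 0, 0.04, -0.0013, 0.0013, 0.1069, 0, 0.04, -0.0013, 0.0013, 0.1069, 0, 0.04])

```text
clock: 26.22
tool_pos: [0.6002, 0.0807, 0.078]
orientation: [180.0, 0.1, 160.0]
force: [-2.3, -2.4, 6.6]
opening: 0.066
gripper_force: 30.0
```

```bash
python3 -c "
from h import *
go(.6383,.2418,.12)"
```

```text
tool d [ 0.0193  0.1645 -0.048 ]  pos [0.6002 0.0807 0.078 ] rpy [1.8e+02 1.0e-01 1.6e+02] t 26.225 open 0.066
```

Converted, 0.1645 m is 0.2056, 0.152 m is 0.19.

>>> jog_arm(plan=[0, 0, -0.025, 0, 0.04, 0, 0, -0.06, 0, 0.04, 0.0063, 0.05, -0.06, 0, 0.04, 0.0125, 0.1063, -0.06, 0, 0.04, 0.0188, 0.1563, -0.06, 0, 0.04, 0.0225, 0.19, -0.06, 0, 0.04, 0.0241, 0.2056, -0.06, 0, 0.04, 0.0241, 0.2056, -0.06, 0, 0.04])

```text
clock: 27.22
tool_pos: [0.6378, 0.2421, 0.1244]
orientation: [-180.0, -0.0, 160.0]
force: [0.1, 0.1, -2.7]
opening: 0.0662
gripper_force: 30.0
```

>>> jog_arm(plan=[0, 0, 0.025, 0, 0.04, 0, 0, 0.0425, 0, 0.04, 0, 0, 0.0481, 0, 0.04, 0, 0, 0.0506, 0, 0.04, 0, 0, 0.0506, 0, 0.04])

```text
clock: 27.85
tool_pos: [0.6383, 0.2419, 0.0848]
orientation: [180.0, 0.0, 160.0]
force: [-0.3, -0.1, -2.0]
opening: 0.0666
gripper_force: 30.0
```

```bash
python3 -c "
from h import *
go(.6383,.2418,.0775)"
```

```text
tool d [ 0.     -0.0001  0.0013]  pos [0.6383 0.2419 0.0848] rpy [180.   0. 160.] t 27.85 open 0.0666
```

Converted, 0.0014 m is 0.0018, 0.0007 m is 0.0009.

>>> jog_arm(plan=[0, 0, 0.0009, 0, 0.04, 0, 0, 0.0018, 0, 0.04, 0, 0, 0.0018, 0, 0.04])

```text
clock: 28.22
tool_pos: [0.6385, 0.242, 0.084]
orientation: [180.0, 0.1, 160.0]
force: [-1.7, -0.9, 5.5]
opening: 0.0661
gripper_force: 30.0
```

Converted, -0.18 m is -0.225, -0.12 m is -0.15.

>>> jog_arm(plan=[0, 0, 0, 0, 0.07, 0, 0, 0, 0, 0.088, 0, 0, 0, 0, 0.088, 0, 0, 0, 0, 0.088, 0, 0, -0.025, 0, 0.088, 0, 0, -0.075, 0, 0.088, 0, 0, -0.15, 0, 0.088, 0, 0, -0.225, 0, 0.088])

```text
clock: 29.22
tool_pos: [0.6379, 0.2417, 0.2645]
orientation: [-180.0, -0.0, 160.0]
force: [1.5, 0.6, -0.9]
opening: 0.0873
gripper_force: 0.0
```

```bash
python3 -c "
from h import *
go(.40,-.45,.27)"
```

```text
tool d [-0.0135 -0.7314 -0.0111]  pos [0.6379 0.2417 0.2645] rpy [-180.   -0.  160.] t 29.225 open 0.0873
```

Converted, -0.41 m is -0.5125, -0.39 m is -0.4875.

>>> jog_arm(plan=[0, -0.05, 0, 0, 0.088, 0, -0.125, 0, 0, 0.088, 0, -0.2, 0, 0, 0.088, 0, -0.275, 0, 0, 0.088, 0, -0.35, 0, 0, 0.088, 0, -0.425, 0, 0, 0.088, 0, -0.4875, 0, 0, 0.088, 0, -0.5125, 0, 0, 0.088])

```text
clock: 30.22
tool_pos: [0.4964, -0.1453, 0.2633]
orientation: [180.0, 0.0, 159.8]
force: [-0.5, -0.1, 0.1]
opening: 0.0876
gripper_force: 0.0
```

>>> jog_arm(plan=[0, -0.05, 0, 0, 0.088, 0, -0.1125, 0, 0, 0.088, 0, -0.175, 0, 0, 0.088, 0, -0.2375, 0, 0, 0.088, 0, -0.3, 0, 0, 0.088, 0, -0.35, 0, 0, 0.088, 0, -0.3875, 0, 0, 0.088, 0, -0.3875, 0, 0, 0.088])

```text
clock: 31.22
tool_pos: [0.3909, -0.4358, 0.2623]
orientation: [180.0, -0.0, 159.8]
force: [-0.0, -0.0, -0.6]
opening: 0.0877
gripper_force: 0.0
```

```bash
python3 - <<'E'
from h import *
from plant import ctrl, cams, close_job
s=cams.snapshot('top');cv2.imwrite('pics/t3.png',s['frame'][:,:,::-1]);W=cloud(s)
S=dict(tumb=(.6383,.2418,.033,.09,.106),bottle=(.468,.211,.019,.172,.19),pump=(.6545,-.1997,.025,.075,.088),pot=(.4682,.0204,.032,.062,.073))
for n,(x,y,r,a,b) in S.items():
    p=W.reshape(-1,3);p=p[(np.hypot(p[:,0]-x,p[:,1]-y)<.06)&(p[:,2]>a)&(p[:,2]<b)]
    h=cv2.convexHull(p[:,:2].astype(np.float32));c=circ(h[:,0],r);print(n,c.round(4),"off mm",((c-[x,y])*1000).round(1),len(p),p[:,2].max().round(4))
s0=np.load("top0.npz")
d=cv2.absdiff(s["frame"],s0["frame"]).max(2)
print("keys/keeper diff",(d[115:175,335:380]>40).sum(),(d[245:292,445:480]>40).sum())
E
```

```text
tumb [0.6372 0.243 ] off mm [-1.1  1.2] 422 0.1034
bottle [0.4677 0.2113] off mm [-0.3  0.3] 522 0.1858
pump [ 0.6545 -0.1986] off mm [-0.   1.1] 326 0.088
pot [0.4678 0.0223] off mm [-0.4  1.9] 661 0.073
keys/keeper diff 0 0
```

View pics/t3.png

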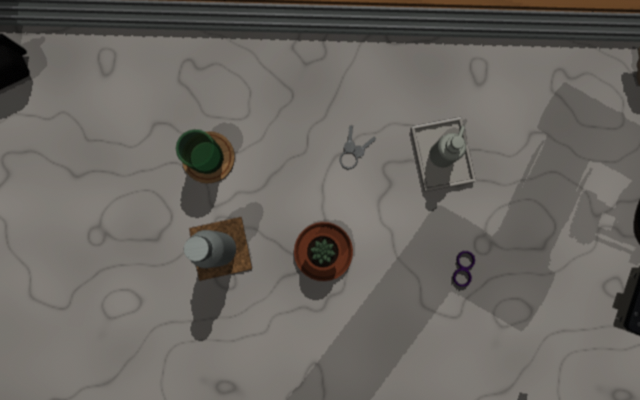

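All four are upright within 2 mm of their stand centres: tumbler (205,152), bottle (215,248), pump (447,150), pot (323,251). The keys and keeper have not moved. Handing in.

```bash
python3 -c "
from plant import ctrl, cams, close_job
print(close_job())"
```

```text
the job is handed in; nothing more can be done
None
```

The job is handed in at about 31 s: the final camera check put the tumbler, bottle, pump and pot upright within about 2 mm of the centres of their own stands, with keys and keeper unmoved; the hand-in call gave no verdict.

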